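Take the denture pot apart for rinsing

ROBOT

A 7-joint arm with a two-finger parallel gripper is mounted at the origin on the work surface. World frame = base frame: x ahead of the robot, y to its left, z up, the work surface at z = 0. Lengths are in m, angles in rad, forces in N, time in s.
With the tool pointing down it reaches from about 0.425 to 0.925 m from the base axis. Payload 6.8 kg.
Tool frame: the origin (TCP) lies where the fingers leave the gripper's body, on its centre line; the fingertips stand 73 mm ahead of it and the grasp point (between the pads) lies 54 mm ahead of it; z points along the fingers, y is the direction in which the jaws open and shut (so a half turn about z gives the same grasp; the last joint's range is limited). The gripper opens to 85 mm and grips with 20 to 120 N. Pads are 22 mm wide; open, the fingers measure 114 mm over their backs; the gripper's body (76 mm by 85 mm) begins 54 mm behind the grasp point. The pads swing forward as they close: fully open they stand 13 mm farther back than shut.
Start: joints at [1.032, 0.477, 0.022, 1.555, -0.011, 1.109, -0.083], TCP at [0.282, -0.613, 0.304] pointing down, gripper open.
Joint ranges: [-2.96, 2.96], [-0.34, 2.1], [-1.41, 1.46], [0.24, 2.44], [-1.37, 4.51], [0.17, 1.92], [-2.96, 2.96]. Speed limits (rad/s): [2.39, 2.39, 3.14, 3.14, 3.14, 3.14, 3.14].

INTERFACE

Orientations are given as a rotation vector (axis times angle).
In Python, from bench import r gives the robot as it stands.
- The arm moves only by the shell command python3 -m handwheel 'ROWS' [FORCE]. ROWS is JSON, a list that holds one entry, the list of rows, each a list of 7 numbers: the shift along the world's x, y, z in m, then the turn, a rotation vector about the world's x, y, z in rad, then the finger opening in m, from 0 to 0.0854. A call has 1 to 10 rows; each row shifts and turns the commanded pose from where the row before left it; what a row does not reach is not made up. A row lasts 1/12 s, in which the tool goes at most 41.7 mm and 7.16 degrees, less where a joint would pass 70% of its speed; a pose out of reach is approached as far as the arm can. A call is refused whole if a number of a shift passes 0.0417 or a number of a turn 0.125, either way. A call with a gripper value outside its range is refused whole. The fingers move at their own pace and stop on an object; FORCE is the grip in N (left out, the last holds). Time passes only in rows, so rows that do not move let the fingers close. It gives the time, the measured TCP pose, the force and the opening at its end, in the units of the state.
- r.get_obs(): the state, without advancing time (a new reading comes with each control period).
- r.grab_frame(name): name is "scene" or "top" or "wrist"; returns (picture, depth): 480x640x3 uint8, red, green, blue; 480x640 float32, m along the optical axis (not along the pixel's ray), 0 where there is no reading.
- r.get_calibration(name): a dict with "vertical_fov" (degrees; the focal length in pixels is half the picture's height over the tangent of half this angle, whatever the lens; pixels are square), "cx", "cy" (the principal point, pixels), "R" (3x3) and "t" (3): a world point X has camera coordinates R X + t; the wrist camera has in their place "T_tool_cam" (4x4, takes a point from camera to tool coordinates, whose origin is the TCP and whose axes are the flange's). Camera axes: x right, y down, z forward; pixel columns grow to the right and rows downward; lengths in m; the calibration is good to about 2 mm. The wrist camera is an equidistant fisheye: a pixel r from the principal point sees the ray r / f radians off the axis. A picture is of the moment at which its call begins: read the wrist's pose just before it. get_calibration takes no time and is no camera call.
- r.hand_in(): hands the job in, once; it reports no verdict.
Trained networks look in the newest picture that a camera, given by its name, has taken for a name from the list of things; names that differ only in an ending like _2 or _b are one class to them, and where a whole thing is asked for, a point or a joint stands for the part that bears it (a point fixed in the world has none). Each returns a list of dicts, best first, with "p" (0 to 1); they miss things now and then, are a little off and sometimes report something else, mostly with a low value. They report only what shows in the picture. A call takes as long as a camera call. They do not tell look-alikes from the thing itself.
- r.masks_of(label, camera): "pixels" (480x640 bool, what is visible of it) and "at" ([column, row] in pixels, amid what is visible of it).
The state is a dict: "clock": time; "joints": joint angles; "qvel": joint speeds; "tau": joint torques, N m; "tcp_pos": TCP position; "orientation": TCP orientation; "contact_force": force on the tool from outside, world axes, zero at the start; "moment": the same for the moment, N m; "grip_width": finger opening in m.
Only numpy, scipy, OpenCV 4.12 (cv2) and the standard library are available. Lean on these libraries where they do the work, as an engineer would, in place of code of your own. Each camera call takes 0.05 s, during which the arm holds its last target.

TASK

Take the grey denture pot apart for rinsing: press its lid down and, while it is down, turn it anticlockwise to free it, then lift it off and stand it, handle up, on the white tray. Then lift the strainer basket out by its handle with the denture still in it, keep it level, and stand it flat on the floor of the steel bowl without dropping it. Leave everything else on the stool where it is.

Things in the scene. Friction and masses are not known exactly. Their poses are not given: they have to be found in the camera images.
- pot_rim (a point): Grey round denture pot, 95 mm wide, held to the stool by its suction foot. Point: centre of its mouth, at the rim, 53 mm above the stool; z up. Inner width 78 mm. A blue springy seal ring (75 mm inner width) stands up to 9 mm above the rim. Three hooks outside the neck catch the lid: it will neither turn nor lift until pressed down. The lid leaves once raised 15 mm; raise it 50 mm to clear the basket handle.
- lid_grip (a point): Grey domed lid, 102 mm wide, locked on the pot. Point: centre of the light grey grip bar on top (60 long along x, 12 wide, 20 high); lid's flat top 10 mm below it, lid's underside 64 mm below it. z up. To free it: press it down 5 to 7 mm (best 6; spring: 5 N rising to 10 N at 6 mm; hard stop at 7.5), keep it down and turn it anticlockwise seen from above by 0.7 to 1.4 rad (best 1.05), then lift straight up.
- basket: White strainer basket inside the pot, under the lid; round, 70 mm wide, wall 36 mm high, open top, with an arched handle over it. Origin: centre of its underside (it stands 5 mm above the stool in the pot); z up. About 3 mm free all round in the pot. 50 g.
- basket_grip (a point): Centre of the level top bar of the basket's handle: bar 50 mm long along x, 10 mm wide (y), 7 mm high, 77 mm above the basket's underside; it stands 29 mm above the pot's rim once the lid is off. z up.
- denture_mid (a point): Loose pink denture with white teeth, 54 x 36 x 17 mm, 20 g, lying in the basket. Point: its centre, 8 mm above its underside; z up.
- tray_floor (a point): White square tray, 150 x 150 mm, fixed, rim 5 mm wide rising 4 mm above the tray's floor. Point: centre of its floor, 4 mm above the stool; x and y along its sides. The lid goes here. It may be on the left or the right of the pot.
- bowl_floor (a point): Loose stainless steel bowl, 160 mm wide at the rim, 42 mm high, flat floor about 118 mm wide. Point: centre of its inner floor, 3 mm above the stool. The basket goes here. It may be on the left or the right of the pot.
- cup_mid (a point): Bystander: stainless steel cup, 74 mm wide, 80 mm high. Point: its centre.
- pill_dial_mid (a point): Bystander: round pill dispenser with a blue dial lid, 94 mm wide, 37 mm high. Point: its centre, 16 mm up.
- glasses_case_mid (a point): Bystander: brown reading-glasses case with brass snap, 65 x 160 x 42 mm, long along y. Point: its centre.
- brush_mid (a point): Bystander: short white denture brush lying on the stool, 118 x 16 x 24 mm, long along x. Point: on its handle, 9 mm up.
- tablet_box_mid (a point): Bystander: green and white carton of cleaning tablets, 50 x 110 x 62 mm, long along y. Point: its centre.
Things that resemble listed ones, but are neither listed nor needed, are in the scene too. Leave any orange or yellow look-alike of the part that bears lid_grip alone.

How it is judged:
By the outcome, as a careful person would: the job done as asked, in the order asked, and still so for the second after the job is handed in, with the robot touching nothing.
It also fails if it takes over 64 s, if anything falls off the work surface, if the arm or the gripper's body presses on something with over 40 N, if the wrist force passes 120 N, or if a joint passes its speed limit or range.

## Working session

There is one attempt and no reset: what is moved stays moved. The work goes in short steps, Python scripts to look and compute and a shell command to move; the robot and the scene stay as the last step left them, time stands still between calls to the robot, and variables do not carry over. Pictures are saved under pics/ and viewed, and the job is handed in when it is done.

```bash
ls; mkdir -p pics; python3 - <<'E'
from bench import r
import cv2
o=r.get_obs();print({k:o[k] for k in('clock','tcp_pos','orientation','grip_width')})
for n in('scene','top','wrist'):
    c=r.get_calibration(n);print(n,c)
    im,d=r.grab_frame(n);cv2.imwrite(f'pics/{n}0.png',im[:,:,::-1])
E
```

```text
pics
{'clock': 0.0, 'tcp_pos': array([ 0.28170063, -0.61290436,  0.30290352]), 'orientation': array([-3.06723671e+00, -6.71175318e-01,  8.20477344e-04]), 'grip_width': 0.08570313279735577}
scene {'vertical_fov': 43.78557473258048, 'cx': 322.7755921459909, 'cy': 248.94271408943814, 'R': array([[ 0.41915587,  0.90788335,  0.00749553],
       [ 0.66990929, -0.30369349, -0.67748934],
       [-0.61280494,  0.28899496, -0.7354944 ]]), 't': array([-0.21671688, -0.2877641 ,  1.58633564])}
top {'vertical_fov': 51.03339103900788, 'cx': 318.1775920396295, 'cy': 234.68742758990538, 'R': array([[-0.01238748, -0.99960597, -0.02518854],
       [-0.99415637,  0.01501367, -0.10690041],
       [ 0.10723646,  0.02371712, -0.99395062]]), 't': array([0.02670097, 0.51745307, 0.96732048])}
wrist {'vertical_fov': 65.70646984690485, 'cx': 314.07255437719874, 'cy': 236.71954398728965, 'T_tool_cam': array([[-1.06665670e-03, -9.63276547e-01, -2.68509138e-01,
         6.78233761e-02],
       [ 9.99999369e-01, -9.32825176e-04, -6.26002590e-04,
        -4.55087919e-04],
       [ 3.52541529e-04, -2.68509636e-01,  9.63276934e-01,
        -6.98663396e-02],
       [ 0.00000000e+00,  0.00000000e+00,  0.00000000e+00,
         1.00000000e+00]])}
```

View pics/scene0.png

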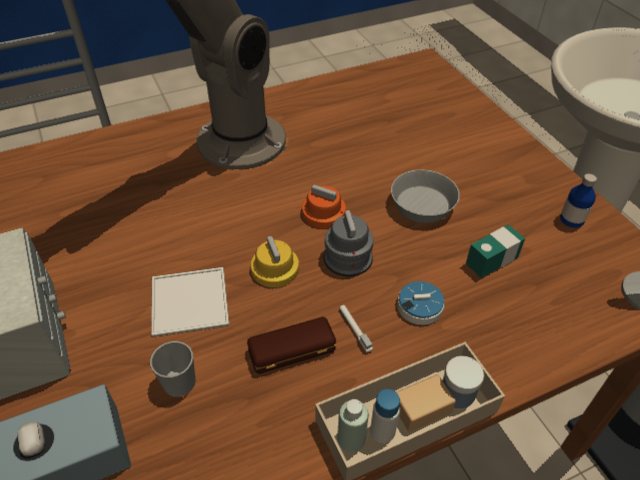

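View pics/top0.png

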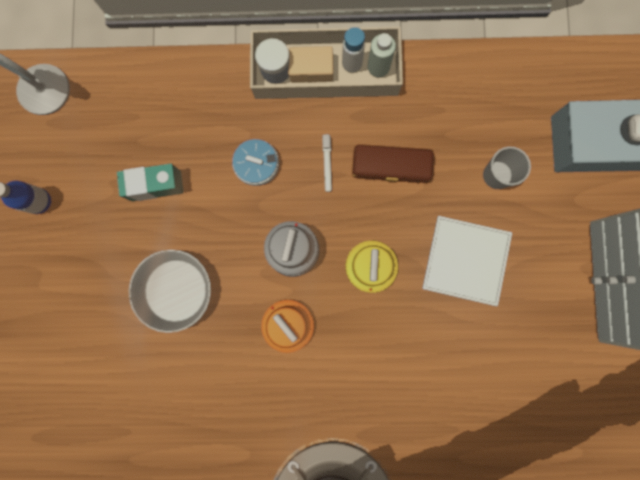

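Top view: the grey lid sits on the grey pot at (290,247). Its look-alikes are the yellow lid (373,266) and the orange lid (287,326). I choose the grey one. The bowl is at (171,291), on the left, and the tray at (467,260), on the right. In the scene view the grey lid is at (349,235), yellow at (274,258) and orange at (323,203).

```bash
cat > h.py <<'E'
from bench import r
import numpy as np, cv2
def cal(n):
    c=r.get_calibration(n); f=240/np.tan(np.radians(c['vertical_fov']/2)); return c,f
def cloud(n,d):
    c,f=cal(n); v,u=np.mgrid[0:480,0:640]
    P=np.stack([(u-c['cx'])/f*d,(v-c['cy'])/f*d,d],-1)
    W=(P-c['t'])@c['R']; W[d==0]=np.nan; return W
def ray(n,uv,z):
    c,f=cal(n); q=np.array([(uv[0]-c['cx'])/f,(uv[1]-c['cy'])/f,1]); o=-c['R'].T@c['t']; dd=c['R'].T@q
    return o+dd*(z-o[2])/dd[2]
E
python3 - <<'E'
from h import *
import pickle
for n in('top','scene'):
    im,d=r.grab_frame(n);W=cloud(n,d); np.savez(f'{n}0.npz',im=im,d=d,W=W)
    for l in('lid_grip','pot_rim','tray_floor','bowl_floor','cup_mid','pill_dial_mid','brush_mid','glasses_case_mid'):
        for m in r.masks_of(l,n)[:4]:
            px=m['pixels']; w=W[px]; w=w[~np.isnan(w[:,0])]
            print(n,l,round(m['p'],2),np.round(m['at']),px.sum(),np.nanmedian(w,0).round(3),np.percentile(w[:,2],[2,98]).round(3))
    a=im[180:380,220:420] if n=='top' else im[170:300,240:400]
    cv2.imwrite(f'pics/crop_{n}.png',cv2.resize(a,None,fx=3,fy=3)[:,:,::-1])
E
```

```text
top lid_grip 0.82 [374. 267.] 2153 [ 0.453 -0.082  0.053] [0.008 0.076]
top lid_grip 0.65 [286. 326.] 2236 [0.342 0.079 0.053] [0.002 0.076]
top lid_grip 0.6 [290. 248.] 2253 [0.488 0.068 0.096] [0.061 0.119]
top pot_rim 0.44 [309. 269.] 131 [0.455 0.035 0.007] [0.001 0.05 ]
top tray_floor 0.85 [465. 256.] 5773 [ 0.464 -0.277  0.005] [0.001 0.011]
top bowl_floor 0.65 [465. 257.] 5764 [ 0.464 -0.278  0.005] [0.001 0.011]
top bowl_floor 0.57 [170. 289.] 5279 [0.412 0.319 0.007] [0.001 0.045]
top cup_mid 0.97 [507. 167.] 1524 [ 0.644 -0.357  0.041] [0.001 0.082]
top pill_dial_mid 0.73 [256. 164.] 1749 [0.666 0.143 0.029] [0.002 0.038]
top brush_mid 0.8 [326. 161.] 362 [ 0.666 -0.001  0.014] [0.005 0.026]
top brush_mid 0.34 [507. 168.] 1485 [ 0.644 -0.357  0.042] [0.002 0.082]
top glasses_case_mid 0.96 [392. 164.] 2752 [ 0.656 -0.13   0.042] [0.014 0.046]
top glasses_case_mid 0.62 [292. 248.] 2245 [0.487 0.068 0.096] [0.061 0.119]
top glasses_case_mid 0.26 [255. 163.] 1744 [0.667 0.145 0.029] [0.003 0.038]
scene lid_grip 0.89 [348. 239.] 1837 [0.511 0.061 0.084] [0.045 0.118]
scene lid_grip 0.69 [274. 264.] 1800 [ 0.477 -0.092  0.043] [0.004 0.075]
scene lid_grip 0.59 [319. 208.] 1403 [0.36  0.07  0.044] [0.005 0.075]
scene pot_rim 0.67 [347. 265.] 666 [0.528 0.05  0.012] [0.001 0.036]
scene tray_floor 0.95 [186. 300.] 4553 [ 0.466 -0.278  0.005] [-0.    0.01]
scene bowl_floor 0.71 [426. 190.] 2784 [0.393 0.322 0.012] [0.    0.043]
scene cup_mid 0.83 [175. 369.] 1856 [ 0.62  -0.346  0.049] [0.003 0.081]
scene cup_mid 0.37 [358. 333.] 305 [ 0.686 -0.002  0.015] [0.009 0.027]
scene pill_dial_mid 0.96 [420. 300.] 1616 [0.679 0.14  0.028] [0.004 0.037]
scene brush_mid 0.7 [356. 330.] 404 [ 0.679 -0.002  0.013] [0.    0.027]
scene brush_mid 0.67 [345. 236.] 1791 [0.511 0.061 0.085] [0.046 0.118]
scene glasses_case_mid 0.63 [291. 346.] 3108 [ 0.672 -0.136  0.041] [0.011 0.045]
```

View pics/crop_top.png

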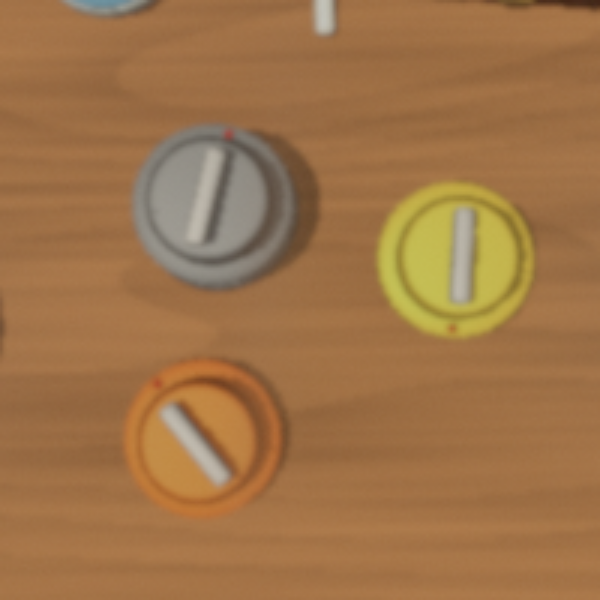

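View pics/crop_scene.png

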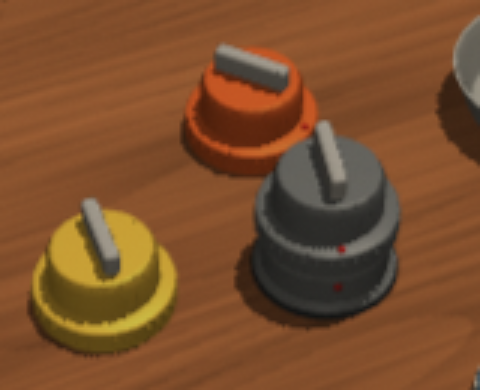

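```bash
python3 - <<'E'
from h import *
for n in('top','scene'):
    W=np.load(f'{n}0.npz')['W']; 
    def sel(x,y,rad,lo,hi):
        m=(np.hypot(W[...,0]-x,W[...,1]-y)<rad)&(W[...,2]>lo)&(W[...,2]<hi); return W[m]
    def bar(x,y,lo,hi,nm):
        p=sel(x,y,.06,lo,hi); (c,s,a)=cv2.minAreaRect((p[:,:2]*1000).astype(np.float32))
        C=p[:,:2].mean(0); u,sg,v=np.linalg.svd(p[:,:2]-C); print(n,nm,len(p),C.round(4),'rect',np.round(c,1),np.round(s,1),'ang',np.degrees(np.arctan2(v[0,1],v[0,0])).round(1),'ztop',np.percentile(p[:,2],[50,90]).round(4))
    bar(.488,.068,.108,.14,'grey'); bar(.453,-.082,.065,.1,'yel');bar(.342,.079,.065,.1,'or')
    # lid flat top circle
    p=sel(.488,.068,.06,.09,.103); c,rr=cv2.minEnclosingCircle((p[:,:2]*1000).astype(np.float32)); print('lidtop',np.round(c,1),rr,np.median(p[:,2]))
    # bowl rim
    p=sel(.41,.32,.1,.036,.06); c,rr=cv2.minEnclosingCircle((p[:,:2]*1000).astype(np.float32)); print('bowlrim',len(p),np.round(c,1),rr,p[:,2].max())
    p=sel(.41,.32,.1,-.01,.008); 
    p=sel(.464,-.277,.13,.0045,.02); print('tray',np.array(cv2.minAreaRect((p[:,:2]*1000).astype(np.float32))[0]),cv2.minAreaRect((p[:,:2]*1000).astype(np.float32))[1:],p[:,2].max())
    p=sel(.464,-.277,.05,-.01,.02); print('tray floor z',np.median(p[:,2]))
    p=sel(.41,.32,.04,-.01,.02); print('bowl floor z',np.median(p[:,2]))
    p=sel(.55,-.2,.04,-.01,.02); print('stool z',np.median(p[:,2]))
E
```

```text
top grey 227 [0.4902 0.0713] rect [490.9  71.6] [12.1 59.8] ang 165.5 ztop [0.1173 0.1196]
top yel 209 [ 0.4548 -0.0848] rect [455.4 -85.4] [12.1 58.9] ang 175.1 ztop [0.0747 0.0769]
top or 227 [0.3409 0.082 ] rect [340.7  82.3] [59.7 12.2] ang -141.4 ztop [0.0746 0.0772]
lidtop [490.7  71.6] 39.31985855102539 0.09740494040746761
bowlrim 863 [412.6 309.3] 79.98002624511719 0.04856936000548519
tray [ 465.5970459  -274.61999512] ((249.0213623046875, 250.4114532470703), 5.455608367919922) 0.014595319714741293
tray floor z 0.005002841988877302
bowl floor z 0.00457062017111557
stool z 0.001434345889373839
scene grey 148 [0.4932 0.0699] rect [491.9  71.4] [12.7 61.1] ang -14.5 ztop [0.1163 0.1189]
scene yel 147 [ 0.4578 -0.0864] rect [453.9 -85.2] [12.9 63.5] ang -4.4 ztop [0.0738 0.0761]
scene or 159 [0.3418 0.0815] rect [340.3  81.6] [60.3 17.4] ang 38.5 ztop [0.0728 0.0759]
lidtop [492.8  71.3] 40.43105697631836 0.09644299190215141
bowlrim 454 [410.9 310.4] 82.34086608886719 0.046118355914175437
tray [ 465.6741333  -273.71343994] ((249.81161499023438, 239.235595703125), 50.043601989746094) 0.013006569306493998
tray floor z 0.004377730628541864
bowl floor z 0.0036546529660851246
stool z 0.0007743574917630826
```

```bash
python3 -m handwheel '[[[0.0105,0.0342,-0.001,0,0,-0.0342,0.05],[0.0105,0.0342,-0.001,0,0,-0.0342,0.05],[0.0105,0.0342,-0.001,0,0,-0.0342,0.05],[0.0105,0.0342,-0.001,0,0,-0.0342,0.05],[0.0105,0.0342,-0.001,0,0,-0.0342,0.05],[0.0105,0.0342,-0.001,0,0,-0.0342,0.05],[0.0105,0.0342,-0.001,0,0,-0.0342,0.05],[0.0105,0.0342,-0.001,0,0,-0.0342,0.05],[0.0105,0.0342,-0.001,0,0,-0.0342,0.05],[0.0105,0.0342,-0.001,0,0,-0.0342,0.05]]]' 60
python3 -m handwheel '[[[0.0105,0.0342,-0.004,0,0,-0.0342,0.05],[0.0105,0.0342,-0.004,0,0,-0.0342,0.05],[0.0105,0.0342,-0.004,0,0,-0.0342,0.05],[0.0105,0.0342,-0.004,0,0,-0.0342,0.05],[0.0105,0.0342,-0.004,0,0,-0.0342,0.05],[0.0105,0.0342,-0.004,0,0,-0.0342,0.05],[0.0105,0.0342,-0.004,0,0,-0.0342,0.05],[0.0105,0.0342,-0.004,0,0,-0.0342,0.05],[0.0105,0.0342,-0.004,0,0,-0.0342,0.05],[0,0,0,0,0,-0.0342,0.05]]]'
cat >> h.py <<'E'
from scipy.spatial.transform import Rotation as Ro
def st():
    o=r.get_obs(); R=Ro.from_rotvec(o['orientation']).as_matrix()
    print('t',round(o['clock'],2),'tcp',o['tcp_pos'].round(4),'toolx yaw',np.degrees(np.arctan2(R[1,0],R[0,0])).round(2),'z',R[:,2].round(4),'F',np.round(o['contact_force'],1),'w',round(o['grip_width'],4),'j',np.round(o['joints'],2)); return o,R
def wcloud(d,o,R):
    c,f=cal('wrist'); T=c['T_tool_cam']; v,u=np.mgrid[0:480,0:640]
    x=(u-c['cx'])/f;y=(v-c['cy'])/f; th=np.hypot(x,y)+1e-9; s=np.tan(th)/th
    P=np.stack([x*s*d,y*s*d,d],-1); P=P@T[:3,:3].T+T[:3,3]; W=P@R.T+o['tcp_pos']; W[d==0]=np.nan; W[th>1.4]=np.nan; return W
E
python3 - <<'E'
from h import *
o,R=st(); im,d=r.grab_frame('wrist'); W=wcloud(d,o,R); np.savez('w1.npz',im=im,W=W); cv2.imwrite('pics/w1.png',im[:,:,::-1])
m=(W[...,2]>.108)&(W[...,2]<.13)&(np.hypot(W[...,0]-.49,W[...,1]-.071)<.05); p=W[m]; print(len(p),cv2.minAreaRect((p[:,:2]*1000).astype(np.float32)),np.median(p[:,2]))
E
```

```text
clock: 1.88
tcp_pos: [0.3871, -0.2697, 0.2942]
orientation: [3.138, 0.137, 0.001]
contact_force: [0.6, 0.3, -0.7]
grip_width: 0.0496
clock: 2.72
tcp_pos: [0.4828, 0.0441, 0.258]
orientation: [-3.114, 0.385, -0.002]
contact_force: [-0.2, 0.4, -0.3]
grip_width: 0.0504
t 2.72 tcp [0.4828 0.0441 0.258 ] toolx yaw -14.08 z [ 0.002   0.0039 -1.    ] F [-0.2  0.4 -0.3] w 0.0504 j [ 0.05  0.24 -0.31  2.03  0.09  0.88 -2.12]
1921 ((490.56622314453125, 72.41049194335938), (12.247706413269043, 59.73638153076172), 75.12150573730469) 0.11597714479297652
```

View pics/w1.png

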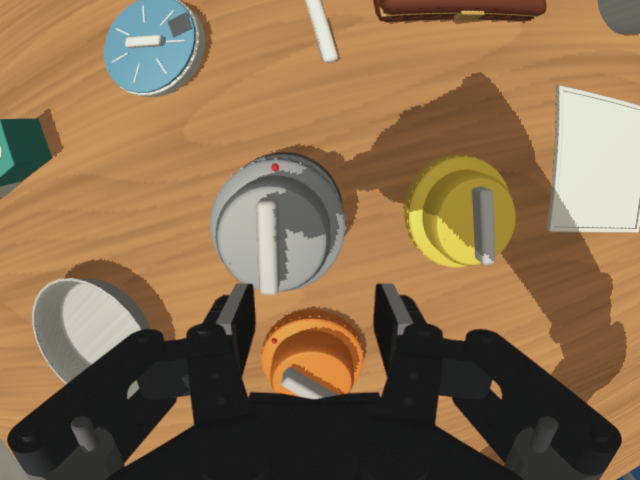

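Wrist view: the grey lid with its light bar at (267,247), between yellow (460,215) and orange (312,350). It is the chosen one, and its bar matches the earlier estimate within 1 mm.

```bash
python3 -m handwheel '[[[0.004,0.014,0,0,0,-0.01,0.05],[0.004,0.014,0,0,0,0,0.05],[0,0,-0.02,0,0,0,0.05],[0,0,-0.02,0,0,0,0.05],[0,0,-0.02,0,0,0,0.05],[0,0,-0.013,0,0,0,0.05],[0,0,-0.005,0,0,0,0.05],[0,0,-0.004,0,0,0,0.05],[0,0,0,0,0,0,0.05],[0,0,0,0,0,0,0.05]]]'
python3 - <<'E'
from h import *
o,R=st(); im,d=r.grab_frame('wrist'); cv2.imwrite('pics/w2.png',im[:,:,::-1])
E
```

```text
clock: 3.6
tcp_pos: [0.4898, 0.0642, 0.1766]
orientation: [-3.114, 0.413, -0.002]
contact_force: [-0.5, 0.7, 0.6]
grip_width: 0.05
t 3.6 tcp [0.4898 0.0642 0.1766] toolx yaw -15.1 z [ 0.0011  0.     -1.    ] F [-0.5  0.7  0.6] w 0.05 j [-0.01  0.37 -0.29  2.08  0.16  0.71 -2.24]
```

View pics/w2.png

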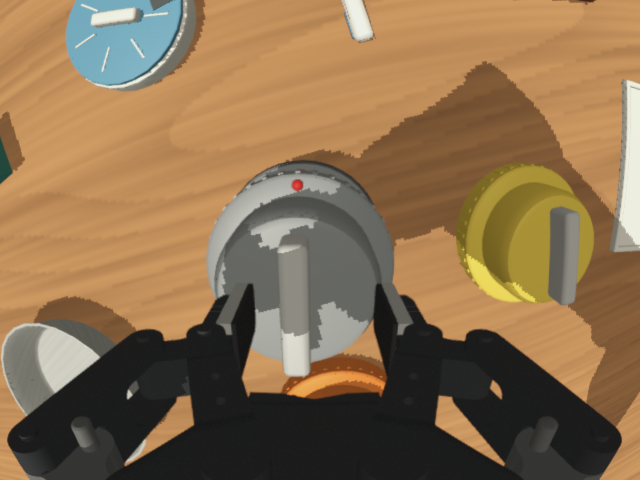

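Wrist view: the bar at (293,305) is between the fingers (230 and 395), about 8 mm off in y. I'll correct that and then close.

```bash
python3 -m handwheel '[[[0.0005,0.004,0,0,0,0.004,0.05],[0.0005,0.004,-0.001,0,0,0.003,0.05],[0,0,0,0,0,0,0.05],[0,0,-0.001,0,0,0,0.0],[0,0,0,0,0,0,0.0],[0,0,0,0,0,0,0.0],[0,0,0,0,0,0,0.0],[0,0,0,0,0,0,0.0],[0,0,0,0,0,0,0.0]]]' 80
python3 - <<'E'
from h import *
o,R=st(); im,d=r.grab_frame('wrist'); cv2.imwrite('pics/w3.png',im[:,:,::-1])
E
```

```text
clock: 4.4
tcp_pos: [0.4904, 0.0724, 0.1741]
orientation: [3.116, -0.401, 0.0]
contact_force: [-1.3, -0.8, 2.9]
grip_width: 0.0097
t 4.4 tcp [0.4904 0.0724 0.1741] toolx yaw -14.68 z [ 1.e-04 -1.e-04 -1.e+00] F [-1.3 -0.8  2.9] w 0.0097 j [-0.03  0.38 -0.29  2.08  0.16  0.71 -2.25]
```

View pics/w3.png

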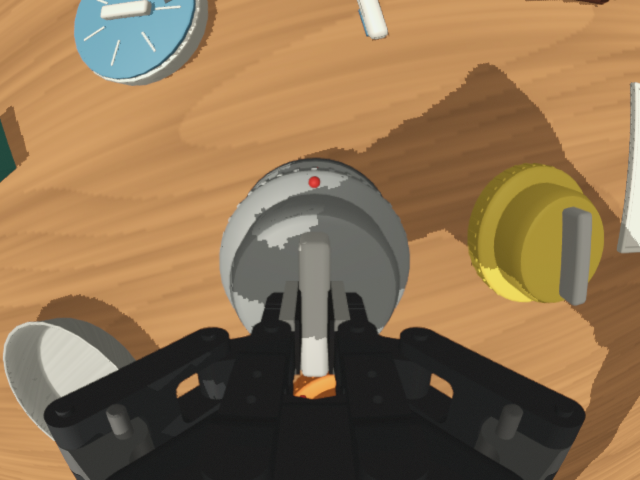

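The bar at (315,305) is held between both pads. Next I press it down.

```bash
python3 -m handwheel '[[[0,0,-0.002,0,0,0,0.0],[0,0,-0.002,0,0,0,0.0],[0,0,-0.002,0,0,0,0.0],[0,0,0,0,0,0,0.0],[0,0,0,0,0,0,0.0]]]' 100
python3 -c "from h import *;st()"
```

```text
clock: 4.87
tcp_pos: [0.4905, 0.0725, 0.1682]
orientation: [3.116, -0.401, 0.0]
contact_force: [-2.3, -0.9, 9.2]
grip_width: 0.0089
t 4.87 tcp [0.4905 0.0725 0.1682] toolx yaw -14.68 z [ 2.e-04 -2.e-04 -1.e+00] F [-2.3 -0.9  9.2] w 0.0089 j [-0.03  0.39 -0.29  2.08  0.17  0.7  -2.26]
```

```bash
python3 -m handwheel '[[[0,0,-0.0004,0,0,0,0.0],[0,0,0,0,0,0.06,0.0],[0,0,0,0,0,0.06,0.0],[0,0,0,0,0,0.06,0.0],[0,0,0,0,0,0.06,0.0],[0,0,0,0,0,0.06,0.0],[0,0,0,0,0,0,0.0]]]'
python3 -c "from h import *;st()"
```

```text
clock: 5.45
tcp_pos: [0.4905, 0.0724, 0.1679]
orientation: [-3.141, -0.071, -0.0]
contact_force: [-3.0, -1.3, 8.7]
grip_width: 0.009
t 5.45 tcp [0.4905 0.0724 0.1679] toolx yaw 2.6 z [ 2.e-04  2.e-04 -1.e+00] F [-3.  -1.3  8.7] w 0.009 j [ 0.03  0.4  -0.36  2.08  0.21  0.7  -1.99]
```

```bash
python3 -m handwheel '[[[0,0,0,0,0,0.08,0.0],[0,0,0,0,0,0.08,0.0],[0,0,0,0,0,0.08,0.0],[0,0,0,0,0,0.08,0.0],[0,0,0,0,0,0.08,0.0],[0,0,0,0,0,0.08,0.0],[0,0,0,0,0,0.08,0.0],[0,0,0,0,0,0.08,0.0],[0,0,0,0,0,0.1,0.0],[0,0,0,0,0,0,0.0]]]'
python3 - <<'E'
from h import *
o,R=st(); im,d=r.grab_frame('wrist'); cv2.imwrite('pics/w4.png',im[:,:,::-1])
E
```

```text
clock: 6.28
tcp_pos: [0.4912, 0.0726, 0.1681]
orientation: [2.901, 1.206, 0.003]
contact_force: [-1.4, -0.0, 8.2]
grip_width: 0.0092
t 6.28 tcp [0.4912 0.0726 0.1681] toolx yaw 45.15 z [ 1.8e-03  7.0e-04 -1.0e+00] F [-1.4 -0.   8.2] w 0.0092 j [ 0.17  0.42 -0.53  2.07  0.32  0.73 -1.35]
```

View pics/w4.png

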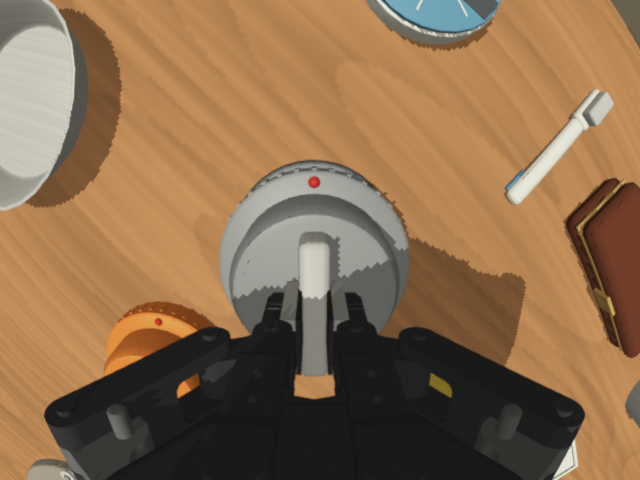

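The lid turned with the gripper: the red dot is still at (314,182) and the measured turn is 1.04 rad. Now I lift it straight up.

```bash
python3 -m handwheel '[[[0,0,0.004,0,0,0,0.0],[0,0,0.005,0,0,0,0.0],[0,0,0.006,0,0,0,0.0],[0,0,0.007,0,0,0,0.0],[0,0,0.007,0,0,0,0.0],[0,0,0,0,0,0,0.0]]]'
python3 - <<'E'
from h import *
o,R=st(); im,d=r.grab_frame('scene'); cv2.imwrite('pics/s5.png',cv2.resize(im[130:330,220:480],None,fx=3,fy=3)[:,:,::-1])
E
```

```text
clock: 6.83
tcp_pos: [0.4909, 0.0726, 0.1977]
orientation: [2.903, 1.199, 0.003]
contact_force: [0.1, 0.6, -0.8]
grip_width: 0.0093
t 6.83 tcp [0.4909 0.0726 0.1977] toolx yaw 44.9 z [ 1.8e-03  2.0e-04 -1.0e+00] F [ 0.1  0.6 -0.8] w 0.0093 j [ 0.19  0.38 -0.55  2.05  0.28  0.79 -1.32]
```

View pics/s5.png

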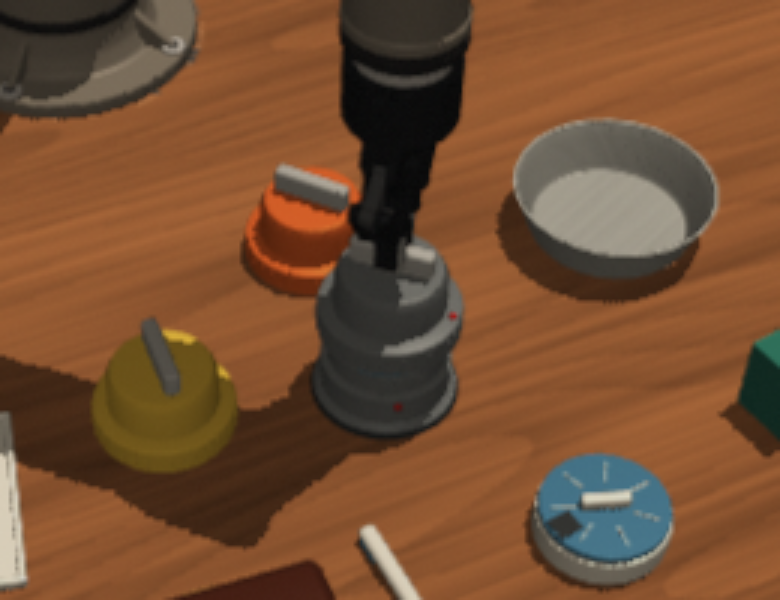

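```bash
python3 -m handwheel '[[[0,0,0.008,0,0,0,0.0],[0,0,0.01,0,0,0,0.0],[0,0,0.012,0,0,0,0.0],[0,0,0.015,0,0,0,0.0],[0,0,0.015,0,0,0,0.0],[0,0,0.01,0,0,0,0.0],[0,0,0,0,0,0,0.0]]]'
python3 - <<'E'
from h import *
st()
for n in('top','scene'):
    z=np.load(f'{n}0.npz');im=z['im'];W=z['W']
    hsv=cv2.cvtColor(im,cv2.COLOR_RGB2HSV); m=((hsv[...,1]<70)&(hsv[...,2]>110)).astype(np.uint8)
    k,l,s,c=cv2.connectedComponentsWithStats(m); i=l[262,467] if n=='top' else l[300,188]
    mm=(l==i); p=W[mm]; p=np.array([ray(n,(u,v),.007)[:2] for v,u in np.argwhere(mm)]); print(n,s[i],cv2.minAreaRect((p*1000).astype(np.float32)))
E
```

```text
clock: 7.47
tcp_pos: [0.4916, 0.0729, 0.2693]
orientation: [2.902, 1.199, 0.007]
contact_force: [0.5, 0.1, -0.7]
grip_width: 0.0091
t 7.47 tcp [0.4916 0.0729 0.2693] toolx yaw 44.9 z [ 4.7e-03  5.0e-04 -1.0e+00] F [ 0.5  0.1 -0.7] w 0.0091 j [ 0.23  0.28 -0.59  1.98  0.19  0.93 -1.24]Traceback (most recent call last):
  File "<stdin>", line 7, in <module>
  File "h.py", line 10, in ray
    c,f=cal(n); q=np.array([(uv[0]-c['cx'])/f,(uv[1]-c['cy'])/f,1]); o=-c['R'].T@c['t']; dd=c['R'].T@q
        ~~~^^^
  File "h.py", line 4, in cal
    c=r.get_calibration(n); f=240/np.tan(np.radians(c['vertical_fov']/2)); return c,f
ValueError: time passes only in moves, steps and waits
```

```bash
sed -i 's/^def cal/import functools\n@functools.lru_cache(None)\ndef cal/' h.py
python3 - <<'E'
from h import *
for n,(v,u) in(('top',(262,467)),('scene',(300,188))):
    z=np.load(f'{n}0.npz');im=z['im'];W=z['W']
    hsv=cv2.cvtColor(im,cv2.COLOR_RGB2HSV); m=((hsv[...,1]<70)&(hsv[...,2]>110)).astype(np.uint8)
    k,l,s,c=cv2.connectedComponentsWithStats(m); i=l[v,u]
    mm=(l==i); p=np.array([ray(n,(u,v),.007)[:2] for v,u in np.argwhere(mm)]); print(n,s[i],cv2.minAreaRect((p*1000).astype(np.float32)))
E
```

```text
top [ 422  216   90   90 5837] ((464.4962158203125, -276.45654296875), (152.38400268554688, 151.8987579345703), 75.99420928955078)
scene [ 152  267   77   69 4326] ((464.17047119140625, -275.9219665527344), (148.12521362304688, 151.61302185058594), 76.03660583496094)
```

```bash
python3 -m handwheel '[[[-0.002,-0.015,0,0,0,0,0.0],[-0.002,-0.025,0,0,0,0,0.0],[-0.002,-0.035,0,0,0,0,0.0],[-0.003,-0.035,0,0,0,0,0.0],[-0.003,-0.035,0,0,0,0,0.0],[-0.003,-0.035,0,0,0,0,0.0],[-0.003,-0.035,0,0,0,0,0.0],[-0.003,-0.035,0,0,0,0,0.0],[-0.002,-0.035,0,0,0,0,0.0],[-0.002,-0.03,0,0,0,0,0.0]]]'
python3 -m handwheel '[[[-0.002,-0.02,0,0,0,0,0.0],[0,-0.015,0,0,0,0,0.0],[0,0,0,0,0,0,0.0],[0,0,0,0,0,0,0.0]]]'
python3 - <<'E'
from h import *
st(); im,d=r.grab_frame('top'); W=cloud('top',d); cv2.imwrite('pics/t6.png',im[:,:,::-1])
im,d=r.grab_frame('scene'); cv2.imwrite('pics/s6.png',im[:,:,::-1])
im,d=r.grab_frame('wrist'); cv2.imwrite('pics/w6.png',im[:,:,::-1])
E
```

```text
clock: 8.3
tcp_pos: [0.4644, -0.2451, 0.2661]
orientation: [2.904, 1.198, -0.001]
contact_force: [-0.1, 0.9, -1.0]
grip_width: 0.0088
clock: 8.63
tcp_pos: [0.463, -0.2778, 0.2659]
orientation: [-2.903, -1.197, 0.001]
contact_force: [-0.1, 1.1, -0.3]
grip_width: 0.0093
t 8.63 tcp [ 0.463  -0.2778  0.2659] toolx yaw 44.81 z [-8.e-04  8.e-04 -1.e+00] F [-0.1  1.1 -0.3] w 0.0093 j [ 0.75  0.33 -0.4   1.9   0.15  0.95 -0.5 ]
```

View pics/s6.png

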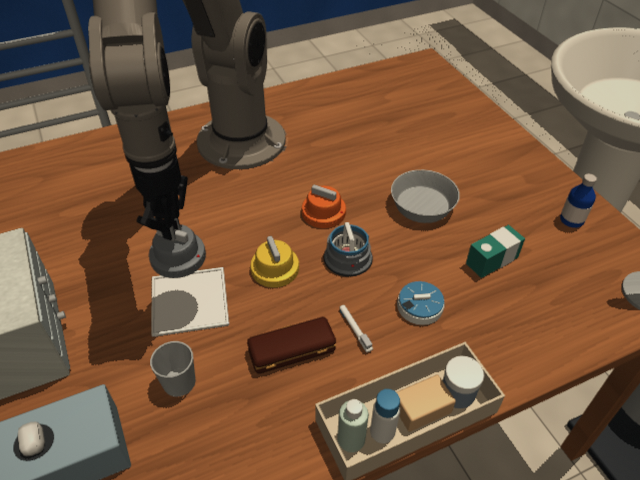

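View pics/w6.png

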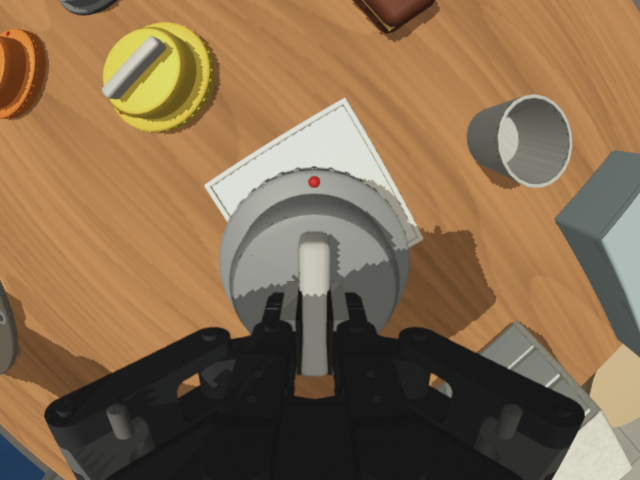

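View pics/t6.png

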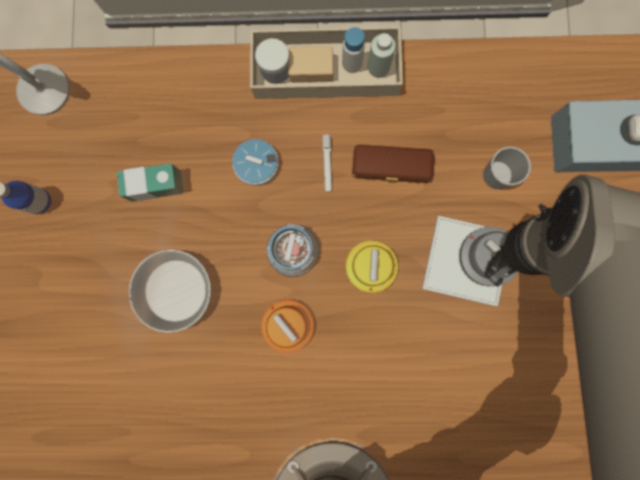

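The lid hangs level over the tray. The open pot shows the basket handle at (292,245) in the top view and (347,233) in the scene view. Now I lower the lid.

```bash
python3 -m handwheel '[[[0,0,-0.015,0,0,0,0.0],[0.001,0.001,-0.02,0,0,0,0.0],[0,0,-0.025,0,0,0,0.0],[0,0,-0.02,0,0,0,0.0],[0,0,-0.02,0,0,0,0.0],[0,0,-0.012,0,0,0,0.0],[0,0,-0.007,0,0,0,0.0],[0,0,-0.004,0,0,0,0.0],[0,0,0,0,0,0,0.0],[0,0,0,0,0,0,0.0]]]'
python3 -m handwheel '[[[0,0,-0.002,0,0,0,0.0],[0,0,-0.002,0,0,0,0.0],[0,0,0,0,0,0,0.0]]]'
```

```text
clock: 9.62
tcp_pos: [0.465, -0.2765, 0.1443]
orientation: [2.902, 1.2, 0.001]
contact_force: [0.6, -0.8, -0.7]
grip_width: 0.0096
clock: 9.87
tcp_pos: [0.4644, -0.2767, 0.1397]
orientation: [2.903, 1.199, 0.0]
contact_force: [0.1, -0.2, -2.6]
grip_width: 0.0093
```

```bash
python3 -m handwheel '[[[0,0,-0.0015,0,0,0,0.0],[0,0,-0.0015,0,0,0,0.0],[0,0,0,0,0,0,0.0]]]'
python3 -m handwheel '[[[0,0,-0.001,0,0,0,0.0],[0,0,-0.001,0,0,0,0.0],[0,0,0,0,0,0,0.0]]]'
```

```text
clock: 10.12
tcp_pos: [0.4643, -0.2765, 0.1363]
orientation: [-2.903, -1.2, 0.0]
contact_force: [0.2, -0.2, -0.3]
grip_width: 0.0092
clock: 10.37
tcp_pos: [0.4645, -0.2765, 0.1357]
orientation: [2.903, 1.2, -0.001]
contact_force: [-4.6, 2.0, 12.0]
grip_width: 0.0093
```

```bash
python3 -m handwheel '[[[0,0,0.0008,0,0,0,0.0],[0,0,0,0,0,0,0.02],[0,0,0,0,0,0,0.04],[0,0,0,0,0,0,0.05],[0,0,0,0,0,0,0.05],[0,0,0.01,0,0,0,0.05],[0,0,0.02,0,0,0,0.05],[0,0,0.03,0,0,0,0.05],[0,0,0.035,0,0,0,0.05],[0,0,0.03,0,0,0,0.05]]]'
python3 - <<'E'
from h import *
st(); im,d=r.grab_frame('wrist'); cv2.imwrite('pics/w7.png',im[:,:,::-1])
E
```

```text
clock: 11.2
tcp_pos: [0.4645, -0.2764, 0.2628]
orientation: [2.903, 1.2, 0.001]
contact_force: [-0.1, -0.7, -0.5]
grip_width: 0.0502
t 11.2 tcp [ 0.4645 -0.2764  0.2628] toolx yaw 44.93 z [ 7.e-04 -0.e+00 -1.e+00] F [-0.1 -0.7 -0.5] w 0.0502 j [ 0.75  0.33 -0.4   1.9   0.16  0.94 -0.51]
```

View pics/w7.png

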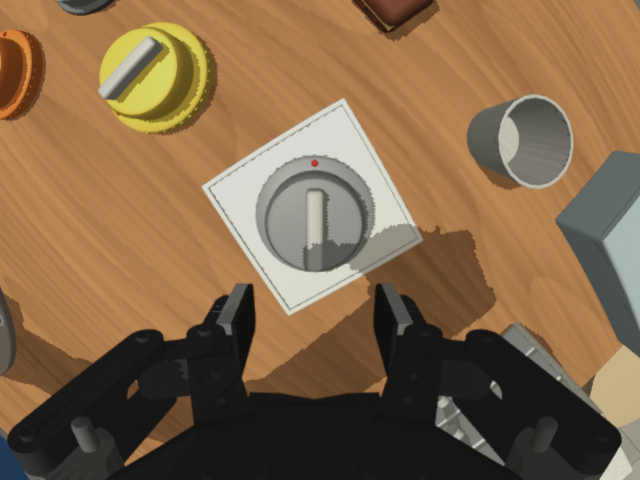

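```bash
python3 - <<'E'
from h import *
for n in('top','scene'):
    im,d=r.grab_frame(n); W=cloud(n,d); np.savez(f'{n}7.npz',im=im,W=W)
    a=im[190:310,230:350] if n=='top' else im[200:290,290:410]
    cv2.imwrite(f'pics/{n}7.png',cv2.resize(a,None,fx=5,fy=5)[:,:,::-1])
    m=(np.hypot(W[...,0]-.491,W[...,1]-.072)<.05)&(W[...,2]>.072)&(W[...,2]<.1); p=W[m]; print(n,len(p),cv2.minAreaRect((p[:,:2]*1000).astype(np.float32)),np.percentile(p[:,2],[10,50,90]))
E
```

```text
top 162 ((490.2579040527344, 71.12349700927734), (10.126688957214355, 56.227943420410156), 77.03268432617188) [0.08300082 0.08611112 0.08853638]
scene 113 ((491.838623046875, 70.1800765991211), (10.33088207244873, 53.92688751220703), 75.96138763427734) [0.07777063 0.08489758 0.08735609]
```

View pics/top7.png

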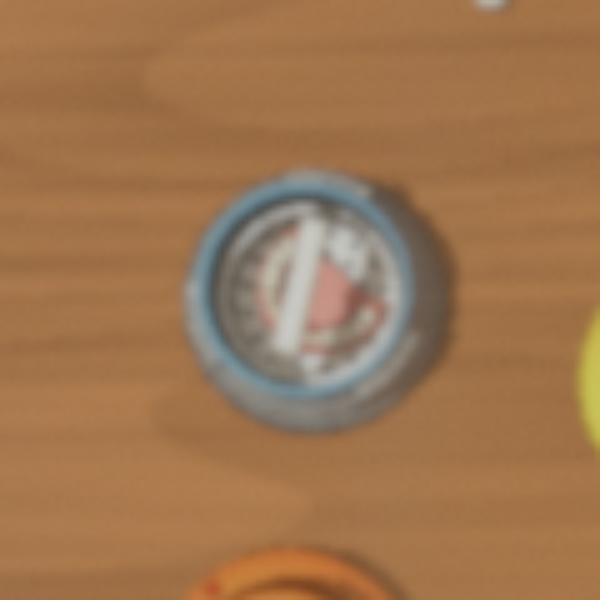

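View pics/scene7.png

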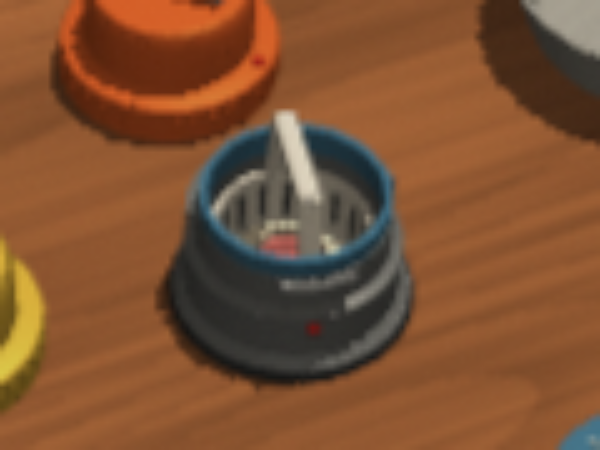

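The lid stands handle up in the middle of the tray at (315,215). The basket handle bar is found by depth at (0.4907, 0.0712), yaw -13.5°, top z ≈ 0.0855, which matches the expected height.

```bash
python3 -m handwheel '[[[0.001,0.015,0,0,0,-0.08,0.05],[0.002,0.025,0,0,0,-0.1,0.05],[0.003,0.035,0,0,0,-0.1,0.05],[0.003,0.035,0,0,0,-0.1,0.05],[0.003,0.035,0,0,0,-0.1,0.05],[0.003,0.035,0,0,0,-0.1,0.05],[0.003,0.035,0,0,0,-0.1,0.05],[0.003,0.035,0,0,0,-0.1,0.05],[0.002,0.035,0,0,0,-0.1,0.05],[0.002,0.03,0,0,0,-0.09,0.05]]]'
python3 -m handwheel '[[[0.001,0.02,0,0,0,-0.05,0.05],[0,0.012,0,0,0,0,0.05],[0,0,0,0,0,0,0.05],[0,0,0,0,0,0,0.05]]]'
python3 - <<'E'
from h import *
o,R=st(); im,d=r.grab_frame('wrist'); W=wcloud(d,o,R); cv2.imwrite('pics/w8.png',im[:,:,::-1])
m=(np.hypot(W[...,0]-.491,W[...,1]-.072)<.05)&(W[...,2]>.076)&(W[...,2]<.1); p=W[m]; print(len(p),cv2.minAreaRect((p[:,:2]*1000).astype(np.float32)),np.percentile(p[:,2],[10,50,90]))
E
```

```text
clock: 12.18
tcp_pos: [0.4884, 0.0408, 0.2594]
orientation: [3.127, -0.298, -0.003]
contact_force: [-0.6, -0.1, -0.1]
grip_width: 0.05
clock: 12.52
tcp_pos: [0.4898, 0.0705, 0.2595]
orientation: [3.119, -0.367, -0.003]
contact_force: [-0.2, 0.1, -0.3]
grip_width: 0.0501
t 12.52 tcp [0.4898 0.0705 0.2595] toolx yaw -13.43 z [-1.8e-03 -5.0e-04 -1.0e+00] F [-0.2  0.1 -0.3] w 0.0501 j [ 0.09  0.27 -0.42  2.    0.14  0.9  -2.2 ]
1031 ((490.29925537109375, 72.33311462402344), (10.170612335205078, 53.024715423583984), 76.53784942626953) [0.08339773 0.08512483 0.08607394]
```

View pics/w8.png

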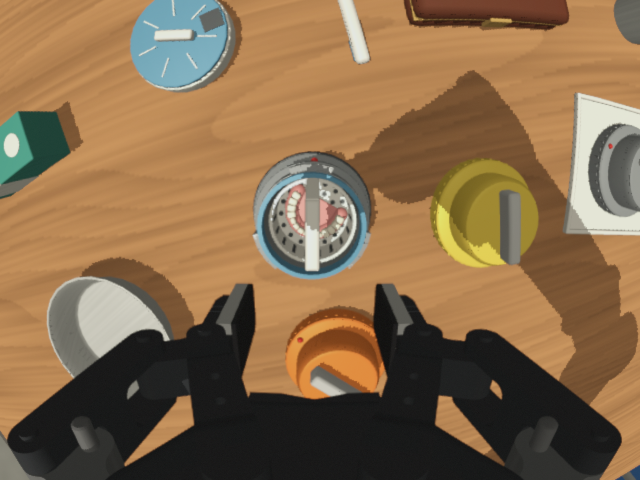

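The handle bar is at (312,225), aligned with the jaws, and the denture lies in the basket. Descending.

```bash
python3 -m handwheel '[[[0.0008,0.0012,-0.015,0,0,0,0.035],[0,0,-0.025,0,0,0,0.035],[0,0,-0.025,0,0,0,0.035],[0,0,-0.02,0,0,0,0.035],[0,0,-0.015,0,0,0,0.035],[0,0,-0.01,0,0,0,0.035],[0,0,-0.005,0,0,0,0.035],[0,0,-0.002,0,0,0,0.035],[0,0,0,0,0,0,0.035]]]'
python3 - <<'E'
from h import *
o,R=st(); im,d=r.grab_frame('wrist'); cv2.imwrite('pics/w9.png',im[:,:,::-1])
E
```

```text
clock: 13.32
tcp_pos: [0.4914, 0.0712, 0.1434]
orientation: [3.119, -0.371, 0.0]
contact_force: [-0.5, -0.5, 0.4]
grip_width: 0.035
t 13.32 tcp [0.4914 0.0712 0.1434] toolx yaw -13.58 z [ 1.e-04 -2.e-04 -1.e+00] F [-0.5 -0.5  0.4] w 0.035 j [ 0.03  0.44 -0.37  2.09  0.25  0.66 -2.31]
```

View pics/w9.png

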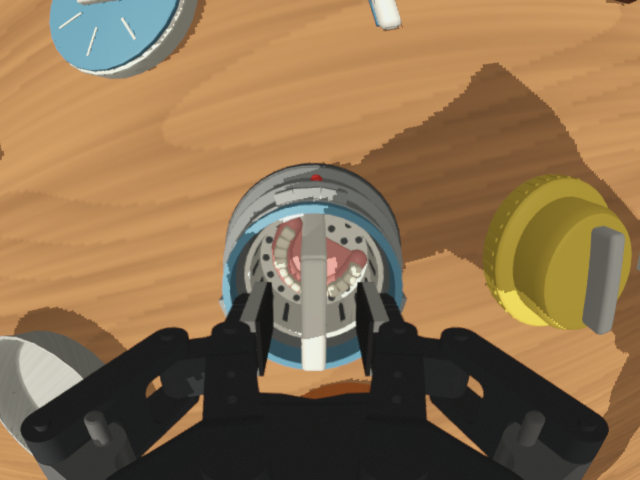

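The bar at (313,290) is centred between the fingers. I'll drop 2 mm more, close, then lift slowly.

```bash
python3 -m handwheel '[[[-0.0003,0.0005,-0.002,0,0,0,0.035],[0,0,0,0,0,0,0.02],[0,0,0,0,0,0,0.0],[0,0,0,0,0,0,0.0],[0,0,0,0,0,0,0.0],[0,0,0,0,0,0,0.0]]]' 50
python3 -m handwheel '[[[0,0,0.002,0,0,0,0.0],[0,0,0.003,0,0,0,0.0],[0,0,0.004,0,0,0,0.0],[0,0,0.006,0,0,0,0.0],[0,0,0.006,0,0,0,0.0],[0,0,0,0,0,0,0.0]]]'
python3 - <<'E'
from h import *
o,R=st(); im,d=r.grab_frame('wrist'); cv2.imwrite('pics/w10.png',im[:,:,::-1])
im,d=r.grab_frame('scene'); cv2.imwrite('pics/s10.png',cv2.resize(im[130:330,220:480],None,fx=3,fy=3)[:,:,::-1])
E
```

```text
clock: 13.87
tcp_pos: [0.4911, 0.0719, 0.1417]
orientation: [3.119, -0.371, 0.001]
contact_force: [-1.3, -2.9, 5.3]
grip_width: 0.0085
clock: 14.37
tcp_pos: [0.4916, 0.0724, 0.1637]
orientation: [-3.119, 0.37, -0.003]
contact_force: [0.6, 1.2, -0.7]
grip_width: 0.0087
t 14.37 tcp [0.4916 0.0724 0.1637] toolx yaw -13.53 z [ 2.2e-03  4.0e-04 -1.0e+00] F [ 0.6  1.2 -0.7] w 0.0087 j [ 0.04  0.41 -0.38  2.08  0.23  0.7  -2.29]
```

View pics/w10.png

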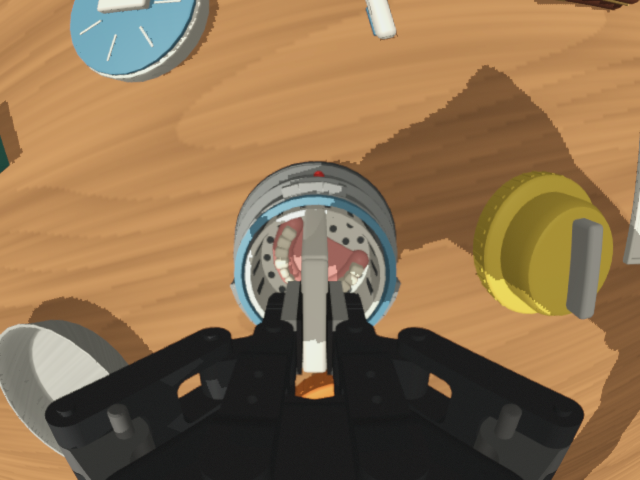

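View pics/s10.png

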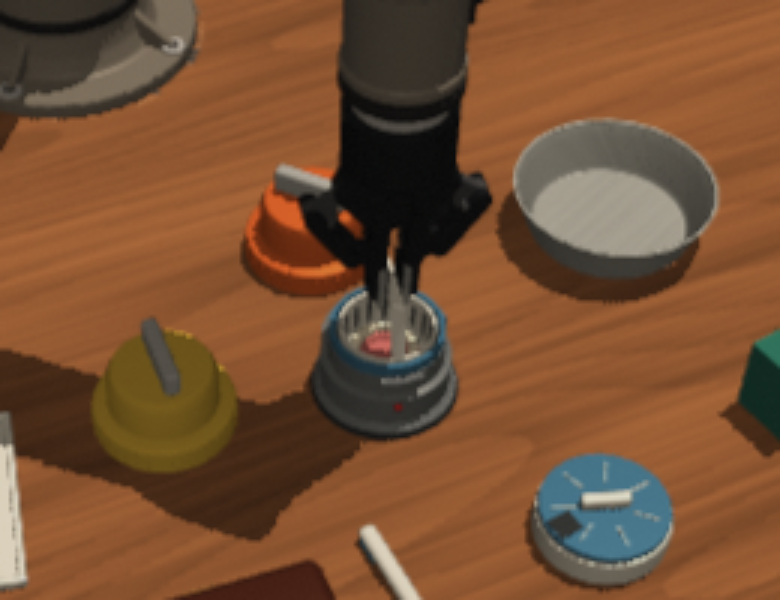

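The basket is rising level with the denture still in it. I'll lift it clear of the pot, then carry it gently to the bowl, turning with the base so joint 7 stays away from its limit.

```bash
python3 -m handwheel '[[[0,0,0.006,0,0,0,0.0],[0,0,0.008,0,0,0,0.0],[0,0,0.01,0,0,0,0.0],[0,0,0.012,0,0,0,0.0],[0,0,0.012,0,0,0,0.0],[0,0,0.012,0,0,0,0.0],[0,0,0.01,0,0,0,0.0],[0,0,0.005,0,0,0,0.0],[0,0,0,0,0,0,0.0]]]'
python3 -m handwheel '[[[-0.002,0.006,0,0,0,0.02,0.0],[-0.004,0.011,0,0,0,0.04,0.0],[-0.006,0.017,0,0,0,0.04,0.0],[-0.007,0.021,0,0,0,0.04,0.0],[-0.007,0.021,0,0,0,0.04,0.0],[-0.007,0.021,0,0,0,0.04,0.0],[-0.007,0.021,0,0,0,0.04,0.0],[-0.007,0.021,0,0,0,0.04,0.0],[-0.007,0.021,0,0,0,0.04,0.0],[-0.007,0.021,0,0,0,0.04,0.0]]]'
python3 -m handwheel '[[[-0.006,0.019,0,0,0,0.04,0.0],[-0.005,0.015,0,0,0,0.04,0.0],[-0.003,0.011,0,0,0,0.03,0.0],[-0.002,0.006,0,0,0,0.02,0.0],[-0.001,0.003,0,0,0,0,0.0],[0,0,0,0,0,0,0.0],[0,0,0,0,0,0,0.0]]]'
python3 - <<'E'
from h import *
o,R=st(); im,d=r.grab_frame('wrist'); cv2.imwrite('pics/w11.png',im[:,:,::-1])
im,d=r.grab_frame('scene'); W=cloud('scene',d); cv2.imwrite('pics/s11.png',im[:,:,::-1])
im,d=r.grab_frame('top'); W=cloud('top',d); cv2.imwrite('pics/t11.png',im[:,:,::-1])
m=(np.hypot(W[...,0]-.412,W[...,1]-.31)<.1)&(W[...,2]>.036)&(W[...,2]<.055); p=W[m]; print(cv2.minEnclosingCircle((p[:,:2]*1000).astype(np.float32)))
E
```

```text
clock: 15.22
tcp_pos: [0.4916, 0.0723, 0.2389]
orientation: [-3.119, 0.37, -0.004]
contact_force: [0.8, 0.2, -0.5]
grip_width: 0.0084
clock: 16.05
tcp_pos: [0.4278, 0.2558, 0.2368]
orientation: [-3.133, -0.236, 0.002]
contact_force: [-0.4, 0.2, 0.3]
grip_width: 0.0088
clock: 16.63
tcp_pos: [0.4132, 0.3063, 0.2371]
orientation: [3.112, 0.426, -0.0]
contact_force: [0.1, 0.7, -0.9]
grip_width: 0.0087
t 16.63 tcp [0.4132 0.3063 0.2371] toolx yaw 15.6 z [-1.e-04 -8.e-04 -1.e+00] F [ 0.1  0.7 -0.9] w 0.0087 j [-0.26  0.36 -0.61  1.97  0.26  0.89 -2.3 ]
((412.33013916015625, 309.2060546875), 79.88627624511719)
```

View pics/w11.png

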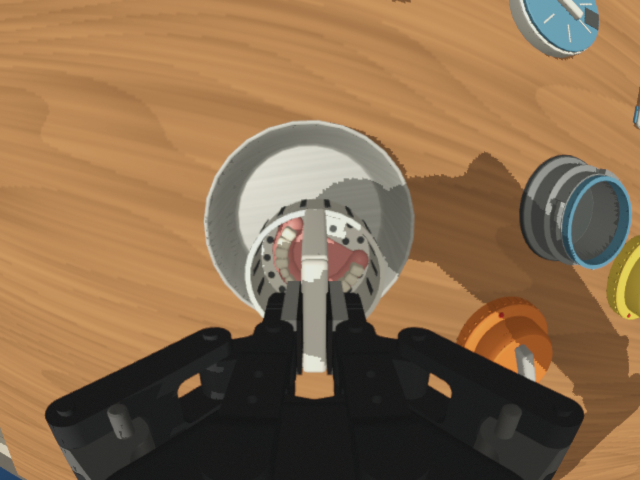

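View pics/s11.png

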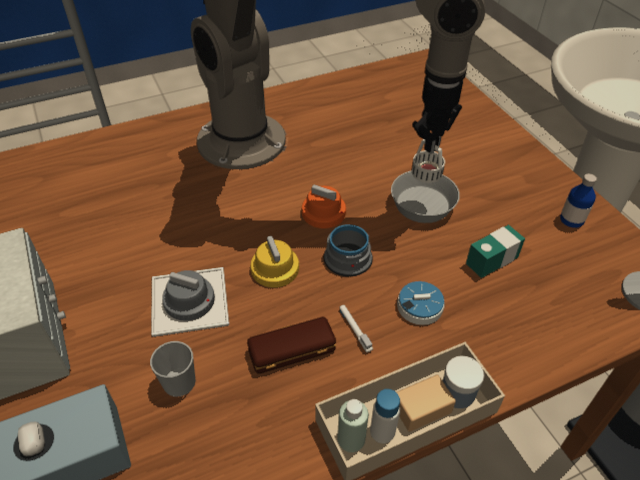

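The basket with the denture hangs level above the bowl. The pot is empty and upright, and the lid is on the tray. Lowering the basket.

```bash
python3 -m handwheel '[[[-0.001,0.003,-0.006,0,0,0,0.0],[0,0,-0.012,0,0,0,0.0],[0,0,-0.015,0,0,0,0.0],[0,0,-0.015,0,0,0,0.0],[0,0,-0.015,0,0,0,0.0],[0,0,-0.012,0,0,0,0.0],[0,0,-0.008,0,0,0,0.0],[0,0,-0.004,0,0,0,0.0],[0,0,0,0,0,0,0.0],[0,0,0,0,0,0,0.0]]]'
python3 -m handwheel '[[[0,0,-0.002,0,0,0,0.0],[0,0,-0.002,0,0,0,0.0],[0,0,0,0,0,0,0.0]]]'
```

```text
clock: 17.62
tcp_pos: [0.412, 0.3104, 0.1504]
orientation: [-3.112, -0.429, -0.0]
contact_force: [0.1, 0.6, -0.6]
grip_width: 0.0087
clock: 17.87
tcp_pos: [0.412, 0.3101, 0.1464]
orientation: [-3.112, -0.428, -0.001]
contact_force: [-0.1, -0.4, -0.7]
grip_width: 0.0085
```

```bash
python3 -m handwheel '[[[0,0,-0.001,0,0,0,0.0],[0,0,-0.001,0,0,0,0.0],[0,0,0,0,0,0,0.0]]]'
```

```text
clock: 18.12
tcp_pos: [0.4119, 0.3101, 0.1442]
orientation: [3.112, 0.429, -0.0]
contact_force: [-0.7, -0.1, -0.4]
grip_width: 0.0083
```

```bash
python3 -m handwheel '[[[0,0,-0.001,0,0,0,0.0],[0,0,-0.001,0,0,0,0.0],[0,0,0,0,0,0,0.0]]]'; python3 -m handwheel '[[[0,0,-0.001,0,0,0,0.0],[0,0,0,0,0,0,0.0]]]';python3 -m handwheel '[[[0,0,-0.0007,0,0,0,0.0],[0,0,0,0,0,0,0.0]]]'
```

```text
clock: 18.37
tcp_pos: [0.4118, 0.3101, 0.1421]
orientation: [3.112, 0.429, -0.0]
contact_force: [-0.1, -0.6, -0.2]
grip_width: 0.0086
clock: 18.53
tcp_pos: [0.4118, 0.3101, 0.1412]
orientation: [3.112, 0.429, -0.0]
contact_force: [0.1, 0.5, -0.6]
grip_width: 0.0085
clock: 18.7
tcp_pos: [0.4118, 0.3101, 0.1405]
orientation: [3.112, 0.429, -0.0]
contact_force: [-1.2, 0.3, -1.2]
grip_width: 0.0085
```

```bash
python3 -m handwheel '[[[0,0,-0.0007,0,0,0,0.0],[0,0,0,0,0,0,0.0],[0,0,0,0,0,0,0.0]]]';python3 -m handwheel '[[[0,0,-0.0005,0,0,0,0.0],[0,0,0,0,0,0,0.0],[0,0,0,0,0,0,0.0]]]'
```

```text
clock: 18.95
tcp_pos: [0.4119, 0.3101, 0.1399]
orientation: [3.112, 0.429, 0.0]
contact_force: [0.2, -0.3, -0.0]
grip_width: 0.0087
clock: 19.2
tcp_pos: [0.412, 0.31, 0.1397]
orientation: [3.112, 0.428, 0.001]
contact_force: [-0.7, -1.6, 5.0]
grip_width: 0.0086
```

There is 5 N of contact at the predicted height. I'll release gently.

```bash
python3 -m handwheel '[[[0,0,0.0003,0,0,0,0.012],[0,0,0,0,0,0,0.018],[0,0,0,0,0,0,0.025],[0,0,0,0,0,0,0.035],[0,0,0,0,0,0,0.035],[0,0,0.006,0,0,0,0.035],[0,0,0.012,0,0,0,0.035],[0,0,0.02,0,0,0,0.035],[0,0,0.03,0,0,0,0.035],[0,0,0.03,0,0,0,0.035]]]'
python3 -m handwheel '[[[0.01,-0.03,0.01,0,0,0,0.035],[0.01,-0.035,0,0,0,0,0.035],[0.01,-0.035,0,0,0,0,0.035],[0.01,-0.035,0,0,0,0,0.035],[0,0,0,0,0,0,0.035],[0,0,0,0,0,0,0.035]]]'
python3 - <<'E'
from h import *
st()
for n in('wrist','scene','top'):
    im,d=r.grab_frame(n); cv2.imwrite(f'pics/{n}12.png',im[:,:,::-1])
    if n!='wrist':
        W=cloud(n,d)
        m=(np.hypot(W[...,0]-.412,W[...,1]-.31)<.05)&(W[...,2]>.068)&(W[...,2]<.1); p=W[m]
        if len(p)>5:print(n,len(p),cv2.minAreaRect((p[:,:2]*1000).astype(np.float32)),np.percentile(p[:,2],[10,50,90]))
        m=(np.hypot(W[...,0]-.412,W[...,1]-.31)<.045)&(W[...,2]>.032)&(W[...,2]<.048); p=W[m]
        A=np.c_[p[:,:2],np.ones(len(p))]; print('wall rim plane',len(p),cv2.minEnclosingCircle((p[:,:2]*1000).astype(np.float32)),np.linalg.lstsq(A,p[:,2],rcond=None)[0])
        cv2.imwrite(f'pics/{n}12c.png',cv2.resize(im[140:240,370:480] if n=='scene' else im[240:340,120:230],None,fx=5,fy=5)[:,:,::-1])
E
```

```text
clock: 20.03
tcp_pos: [0.4113, 0.3101, 0.2393]
orientation: [3.112, 0.43, -0.002]
contact_force: [0.9, 0.3, -0.6]
grip_width: 0.0351
clock: 20.53
tcp_pos: [0.4526, 0.1729, 0.2486]
orientation: [3.113, 0.421, 0.002]
contact_force: [-0.3, 1.2, -1.0]
grip_width: 0.0349
t 20.53 tcp [0.4526 0.1729 0.2486] toolx yaw 15.4 z [ 1.1e-03 -6.0e-04 -1.0e+00] F [-0.3  1.2 -1. ] w 0.0349 j [ 0.    0.28 -0.58  2.03  0.2   0.88 -1.99]
scene 111 ((411.0154113769531, 307.4117736816406), (58.131370544433594, 15.254996299743652), 12.790618896484375) [0.07411429 0.08237991 0.08564633]
wall rim plane 220 ((409.02398681640625, 308.07086181640625), 39.016422271728516) [0.00650673 0.01148724 0.03136157]
wall rim plane 0 ((0.0, 0.0), 0.0) [0. 0. 0.]
```

View pics/scene12c.png

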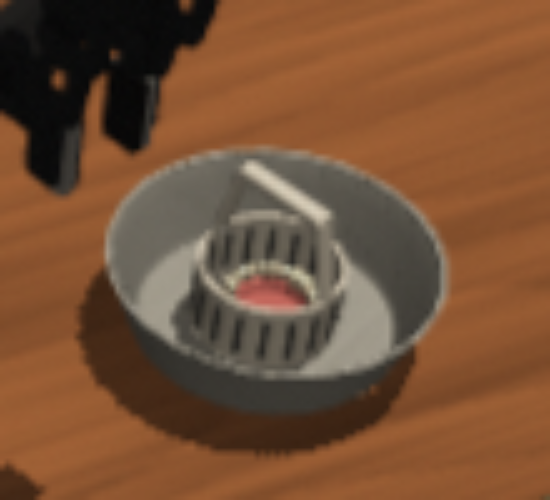

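View pics/top12.png

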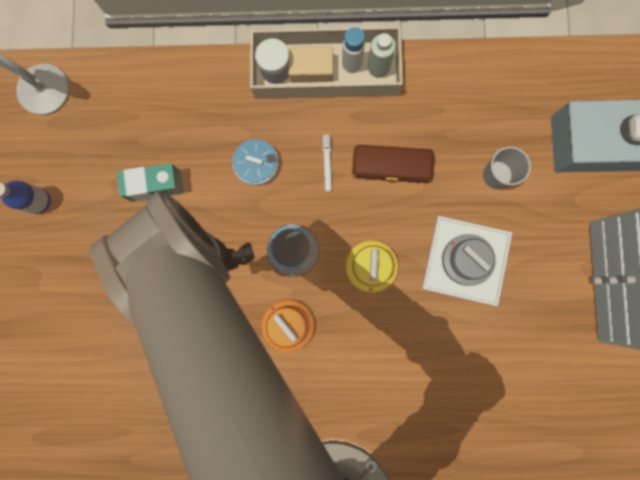

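View pics/scene12.png

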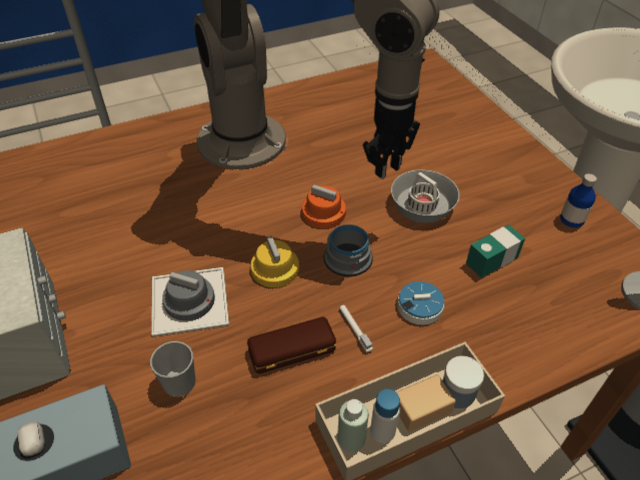

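The basket stands level and centred in the bowl, with the denture inside at (423,199). The lid is on the tray at (187,290), nothing else has moved, and the gripper is clear. Handing in.

```bash
python3 -c "from bench import r; print(r.hand_in())"
```

```text
the job is handed in; nothing more can be done
None
```

The denture pot is apart as asked, and I handed the job in at about 20.5 s.

- **Lid:** I pressed the grey lid down about 6 mm, turned it 1.04 rad anticlockwise and lifted it straight off. It stands handle up in the middle of the white tray.
- **Basket:** I lifted it out by its handle with the denture inside, kept it level and set it on the bowl floor. It touched down at the predicted height with about 5 N of contact before I let go.
- **Last checks:** The basket rim is level to within about 0.01 rad, and its handle is about 3 mm from the bowl's centre. The denture is inside it, and the yellow and orange lids and the other things look unmoved. The gripper is clear of everything.
- **Checks that failed or disagreed:**
  - After the press, the wrist force suggested about 5 mm rather than the 5.9 mm measured by position, so I pressed a further 0.4 mm before turning.
  - One approach to the lid stopped 8 mm short and was corrected before I gripped it.
  - In the last top view the arm hid the bowl, so the final basket check rests on the scene camera alone.

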